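Close off the dust-extraction necks and start the suction

TASK

Close both open necks of the grey dust-extraction manifold: set the larger tapered bung fully home and upright in the wide neck and the smaller one in the narrow neck, in either order. Then, with both bungs let go, press the large button on the control box all the way down until it clicks, and release it. Do not press the small stop button, and leave everything else on the bench where it is.

Things in the scene. Friction and masses are not known exactly. Their poses are not given: they have to be found in the camera images.
- manifold: Fixed grey sheet-metal box, 140 (x) x 300 (y) x 60 mm high, with two upright round aluminium necks on top. Origin: centre of its underside; y runs along its length. Its yaw varies by up to 20 degrees.
- wide_neck (a point): Centre of the mouth (level with the rim) of the wide neck, at +75 mm along the manifold's y and 105 mm above the bench. Bore 60 mm, wall 5 mm (outside 70 mm), 45 mm deep, rising 45 mm from the box.
- narrow_neck (a point): Centre of the mouth of the narrow neck, at -75 mm along the manifold's y, 105 mm above the bench. Bore 44 mm, wall 5 mm (outside 54 mm), 45 mm deep.
- wide_bung: Larger loose dark grey rubber bung, 84 mm tall, standing upright on its narrow end. From the bottom: a taper 45 mm in diameter at the foot growing to 57 mm over 40 mm, a round flange 82 mm across and 8 mm thick, then a plain cylindrical knob 34 mm in diameter and 36 mm tall to grip. About 160 g. Origin: centre of the foot; z up along its axis. Starts at either of two places.
- wide_bung_seat (a point): Point on the larger bung's axis level with the underside of its flange, 40 mm above its foot; the knob runs from 8 to 44 mm above this point. Meets the wide neck's mouth point when fully home (flange on the rim).
- narrow_bung: Smaller loose dark grey rubber bung, 84 mm tall, standing upright on its narrow end. From the bottom: a taper 30 mm in diameter at the foot growing to 41 mm over 40 mm, a flange 66 mm across and 8 mm thick, then the same knob, 34 mm in diameter and 36 mm tall. About 100 g. Origin: centre of the foot; z up along its axis. Starts at the place the larger one does not have.
- narrow_bung_seat (a point): Point on the smaller bung's axis level with the underside of its flange, 40 mm above its foot; the knob runs from 8 to 44 mm above this point. Meets the narrow neck's mouth point when fully home.
- control_box: Fixed grey control box, 100 (x) x 160 (y) x 60 mm high, with two white push buttons of different size on its top. Origin: centre of its underside. Its yaw varies.
- start_button (a joint): Travel of the large button, 0 (up) to 0.008 m (fully down), sprung straight down; it returns when let go. Fully down takes about 6 N; it clicks at 0.006 m.
- start_button_top (a point): Centre of the top face of the large button, 42 mm in diameter, at +38 mm along the control box's y; it moves down with the button.
- stop_button (a joint): Travel of the small stop button, 0 to 0.006 m. Leave it alone.
- stop_button_top (a point): Centre of the top face of the small stop button, 22 mm in diameter, at -42 mm along the control box's y.
- sanding_block: Bystander: cork sanding block 65 x 110 x 32 mm. Origin: centre of its underside.
- tape_roll: Bystander: roll of masking tape lying flat, 100 mm across, 30 mm high. Origin: centre of its underside.
- paint_tin: Bystander: closed steel tin, 100 mm across, 110 mm tall. Origin: centre of its underside.
- offcut: Bystander: wooden offcut 170 x 50 x 35 mm. Origin: centre of its underside.
- glue_bottle: Bystander: closed white glue bottle, 60 mm across, 160 mm tall. Origin: centre of its underside.
- screwdriver: Bystander: screwdriver lying on the bench. Origin: on its underside.
- dust_brush: Bystander: hand brush lying on the bench. Origin: on its underside.
Mind the look-alikes: they are no part of the job. What is shaped like the wide_bung but orange is not meant.

How it is judged:
On the way, in this order (a step that is already met when the one before it is completed fails the run):
1. both bungs sit fully home in their own necks and are let go (distance between wide_bung_seat and wide_neck below 0.005 m and angle between each of wide_bung, narrow_bung's own z axis and vertical below 0.07 rad and distance between narrow_bung_seat and narrow_neck below 0.005 m and contact force between the fingers and wide_bung below 0.05 N and contact force between the fingers and narrow_bung below 0.05 N), for 0.2 s.
2. the large button is pressed past its click, the bungs still home (value of joint start_button above 0.006 m and distance between wide_bung_seat and wide_neck below 0.005 m and angle between each of wide_bung, narrow_bung's own z axis and vertical below 0.07 rad and distance between narrow_bung_seat and narrow_neck below 0.005 m), for 0.05 s.
At the end, for the whole second after the job is handed in: Each bung stands in its own neck with its flange within 5 mm of the rim's mouth point and within 4 degrees of upright, at rest and released; the large button has been pressed past 6 mm after that and is up again (under 2 mm); no bystander has moved 40 mm (distance between wide_bung_seat and wide_neck below 0.005 m and angle between each of wide_bung, narrow_bung's own z axis and vertical below 0.07 rad and distance between narrow_bung_seat and narrow_neck below 0.005 m and linear speed of each of wide_bung, narrow_bung below 0.02 m/s and value of joint start_button below 0.002 m and distance of each of sanding_block, tape_roll, paint_tin, offcut, glue_bottle, screwdriver, dust_brush from where it was at the start of the episode below 0.04 m); the robot touches nothing.
It fails at once if the small stop button is pressed (value of joint stop_button above 0.003 m).
It fails at once if a bystander is moved by more than 40 mm (distance of any of sanding_block, tape_roll, paint_tin, offcut, glue_bottle, screwdriver, dust_brush from where it was at the start of the episode above 0.04 m).
It also fails if it takes over 67 s, if anything falls off the work surface, if the arm or the gripper's body presses on something with over 40 N, if the wrist force passes 120 N, or if a joint passes its speed limit or range.

ROBOT

A 6-joint arm with a two-finger parallel gripper is mounted at the origin on the work surface. World frame = base frame: x ahead of the robot, y to its left, z up, the work surface at z = 0. Lengths are in m, angles in rad, forces in N, time in s.
With the tool pointing down it reaches from about 0.3 to 0.75 m from the base axis. Payload 8.5 kg.
Tool frame: the origin (TCP) lies between the finger pads; the fingertips stand 14 mm ahead of it and the grasp point (between the pads) lies 5 mm behind it; x points along the fingers, y is the direction in which the jaws open and shut, and the axes are right-handed (so a half turn about x gives the same grasp; the last joint's range is limited). The gripper opens to 88 mm and grips with 3 to 60 N. Pads are 18 mm wide; open, the fingers measure 123 mm over their backs; the gripper's body (75 mm by 187 mm) begins 45 mm behind the grasp point.
Start: joints at [-1.435, 0.381, 1.297, -0, 1.464, -0.215], TCP at [0.189, -0.516, 0.253] pointing down, gripper open.
Joint ranges: [-3.11, 3.11], [-0.89, 2.33], [0.22, 2.48], [-1.42, 4.56], [0.17, 2.85], [-2.88, 2.88]. Speed limits (rad/s): [2.39, 2.39, 3.14, 3.14, 3.14, 3.14].

INTERFACE

Orientations are given as [roll, pitch, yaw] about the fixed x, y, z axes, in that order (R = Rz(yaw) Ry(pitch) Rx(roll)).
In Python, from rig import status, eyes, r, nets gives the robot as it stands.
- The arm moves only by the tool drive_tool, never from a script. Its argument "plan" is a list of rows, each an object of numbers: "rx", "ry", "rz": the turn, a rotation vector about the world's x, y, z in rad; "dx", "dy", "dz": the shift along the world's x, y, z in mm; "fingers": the closure, from 0 (fully open) to 1 (shut). A call has 1 to 5 rows; each row is the pose to reach, as a shift and turn from the pose commanded when the call began; what a row does not reach only later rows make up. A row lasts 1/8 s, in which the tool goes at most 62.5 mm and 10.7 degrees, less where a joint would pass 70% of its speed; a pose out of reach is approached as far as the arm can. A call with a gripper value outside its range is refused whole. The fingers move at their own pace and stop on an object; "newtons" is the grip in N (left out, the last holds). Time passes only in rows, so rows that repeat a pose let the fingers close. It gives the time, the measured TCP pose, the force and the opening at its end, in the units of the state.
- status.sense(): the state, without advancing time (a new reading comes with each control period).
- eyes.get_image(name): name is "side" or "top" or "wrist"; returns (picture, depth): 384x512x3 uint8, red, green, blue; 384x512 float32, m along the optical axis (not along the pixel's ray), 0 where there is no reading.
- eyes.camera_info(name): a dict with "vertical_fov" (degrees; the focal length in pixels is half the picture's height over the tangent of half this angle, whatever the lens; pixels are square), "cx", "cy" (the principal point, pixels), "R" (3x3) and "t" (3): a world point X has camera coordinates R X + t; the wrist camera has in their place "tool_from_camera" (4x4, takes a point from camera to tool coordinates, whose origin is the TCP and whose axes are the tool frame's). Camera axes: x right, y down, z forward; pixel columns grow to the right and rows downward; lengths in m; the calibration is good to about 2 mm. A picture is of the moment at which its call begins: read the wrist's pose just before it. camera_info takes no time and is no camera call.
- r.close_job(): hands the job in, once; it reports no verdict.
Trained networks look in the newest picture that a camera, given by its name, has taken for a name from the list of things; names that differ only in an ending like _2 or _b are one class to them, and where a whole thing is asked for, a point or a joint stands for the part that bears it (a point fixed in the world has none). Each returns a list of dicts, best first, with "p" (0 to 1); they miss things now and then, are a little off and sometimes report something else, mostly with a low value. They report only what shows in the picture. A call takes as long as a camera call. They do not tell look-alikes from the thing itself.
- nets.spot_in(camera, thing): "at" ([column, row] in pixels, amid what is visible of it).
- nets.masks_of(camera, thing): "region" (384x512 bool, what is visible of it) and "at" ([column, row] in pixels, amid what is visible of it).
The state is a dict: "time_s": time; "joints": joint angles; "joint_velocities": joint speeds; "effort": joint torques, N m; "position": TCP position; "tool_rot": TCP orientation; "contact_force": force on the tool from outside, world axes, zero at the start; "wrist_torque": the same for the moment, N m; "grip_width": finger opening in m.
Only numpy, scipy, OpenCV 4.12 (cv2) and the standard library are available. Lean on these libraries where they do the work, as an engineer would, in place of code of your own. Each camera call takes 0.05 s, during which the arm holds its last target. There are 200 camera calls.

## Working session

There is one attempt and no reset: what is moved stays moved. The work goes in short steps, Python scripts to look and compute and a tool call to move; the robot and the scene stay as the last step left them, time stands still between calls to the robot, and variables do not carry over. Pictures are saved under pics/ and viewed, about 8 in all and at most 12, crops included, and the job is handed in when it is done.

Besides the shell and the picture viewer there is one more tool, called after "Emit:" by a JSON object that holds its "op" and its "data". drive_tool: Moves the arm, as the interface text tells. Its arguments: {"type":"object","properties":{"plan":{"type":"array","items":{"type":"object","properties":{"rx":{"type":"number"},"ry":{"type":"number"},"rz":{"type":"number"},"dx":{"type":"number"},"dy":{"type":"number"},"dz":{"type":"number"},"fingers":{"type":"number"}}}},"newtons":{"type":"number"}},"required":["plan"]}

```bash
mkdir -p pics; cat > h.py <<'E'
import numpy as np, cv2
from rig import status, eyes, r, nets
from scipy.spatial.transform import Rotation as Ro
def cloud(name):
    s=status.sense(); im,d=eyes.get_image(name); c=eyes.camera_info(name)
    f=im.shape[0]/2/np.tan(np.radians(c["vertical_fov"])/2)
    v,u=np.mgrid[:im.shape[0],:im.shape[1]]
    P=np.stack([(u-c["cx"])/f*d,(v-c["cy"])/f*d,d],-1)
    if "R" in c: W=(P-np.array(c["t"]))@np.array(c["R"])
    else:
        T=np.array(c["tool_from_camera"]); P=P@T[:3,:3].T+T[:3,3]
        W=P@Ro.from_euler('xyz',s["tool_rot"]).as_matrix().T+np.array(s["position"])
    W[d==0]=np.nan
    return im,d,W
def save(n,im): cv2.imwrite(f"pics/{n}.png",im[...,::-1])
E
python3 - <<'E'
from h import *
print(status.sense())
ims=[]
for n in ("top","side"):
    im,d,W=cloud(n); save(n,im); np.savez(n,im=im,d=d,W=W); c=eyes.camera_info(n); print(n,{k:v for k,v in c.items()})
    for t in ["wide_bung","narrow_bung","manifold","control_box","start_button","stop_button"]:
        for m in nets.masks_of(n,t)[:4]:
            w=W[m["region"]]; print(t,round(m["p"],2),np.round(m["at"]),m["region"].sum(),np.round(np.nanmedian(w,0),3),np.round(np.nanmax(w[:,2]),3),im[m["region"]].mean(0).round())
E
```

```text
{'time_s': 0.0, 'joints': array([-1.43527561e+00,  3.81175650e-01,  1.29823688e+00, -3.04952298e-05,
        1.46358652e+00, -2.15290827e-01]), 'joint_velocities': array([4.49882307e-04, 9.73215003e-05, 1.02074217e-03, 2.03269486e-04,
       5.79400987e-04, 4.40659618e-04]), 'effort': array([-1.09634846e-03, -4.37931848e+01, -2.24557972e+01,  7.12847197e-02,
        3.52317828e-02, -1.24539338e-04]), 'position': array([ 0.18897343, -0.5162448 ,  0.25215673]), 'tool_rot': array([-1.76453502,  1.5693896 ,  1.72787247]), 'contact_force': array([-0.64188088, -1.14258608,  0.4165639 ]), 'wrist_torque': array([-0.00936597,  0.01394756,  0.01873653]), 'grip_width': 0.08816628754335415}
top {'vertical_fov': 51.97490785409311, 'cx': 255.60421733225505, 'cy': 192.73515851524894, 'R': array([[ 0.00982134, -0.99994677,  0.00316183],
       [-0.99820474, -0.00999096, -0.05905494],
       [ 0.05908339, -0.00257615, -0.99824973]]), 't': array([0.03234789, 0.52396107, 1.17451299])}
wide_bung 0.96 [137. 278.] 642 [0.268 0.385 0.049] 0.091 [150.  80.  36.]
wide_bung 0.89 [123. 240.] 638 [0.382 0.416 0
[... 835 characters left out ...]
9924427, 0.30495844, 1.26957929])}
wide_bung 0.96 [265. 270.] 641 [0.326 0.23  0.05 ] 0.089 [147.  76.  32.]
wide_bung 0.89 [199. 304.] 713 [0.369 0.428 0.05 ] 0.09 [151.  77.  32.]
wide_bung 0.85 [235. 328.] 794 [0.253 0.397 0.05 ] 0.089 [154.  79.  34.]
wide_bung 0.64 [406. 188.] 277 [ 0.259 -0.382  0.019] 0.031 [68. 51. 36.]
narrow_bung 0.79 [260. 232.] 396 [0.433 0.147 0.05 ] 0.09 [43. 41. 38.]
manifold 0.82 [308. 168.] 3173 [ 0.518 -0.152  0.061] 0.111 [79. 80. 77.]
control_box 0.95 [215. 203.] 1770 [0.614 0.167 0.06 ] 0.091 [92. 90. 88.]
start_button 0.56 [206. 200.] 94 [0.623 0.186 0.084] 0.091 [163. 158. 150.]
stop_button 0.42 [222. 186.] 34 [0.643 0.107 0.082] 0.086 [143. 139. 132.]
```

```bash
python3 -c "
import cv2;a=cv2.imread('pics/top.png');b=cv2.imread('pics/side.png');print(a.shape)"
```

```text
(384, 512, 3)
```

View pics/top.png

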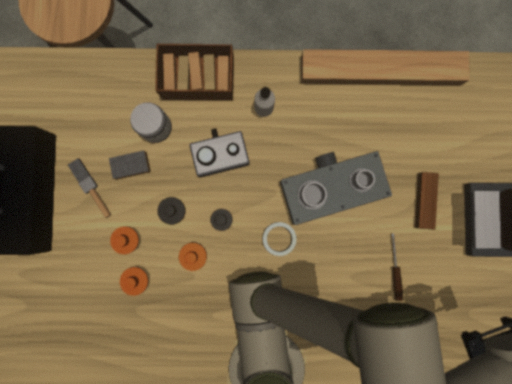

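View pics/side.png

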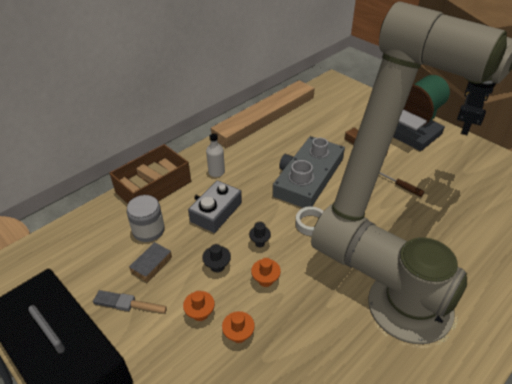

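The top view shows the dark bungs at (171,210), the wide one, and (221,219), the narrow one. The wide neck is at (313,194) and the narrow neck at (363,179). The start button is at (205,155) and the stop button at (235,149). The side view agrees, and there are three orange look-alikes.

```bash
cat >> h.py <<'E'
from scipy.optimize import least_squares
def disc(W,c0,rad,z0,z1,search=0.06):
    "centre of a disc/ring of outer radius rad in height band: min enclosing circle after trimming"
    c=np.array(c0,float)
    m=(np.hypot(W[...,0]-c[0],W[...,1]-c[1])<search)&(W[...,2]>z0)&(W[...,2]<z1)
    p=W[m][:,:2]
    # choose centre maximizing count within radius minus penalty outside
    f=lambda c:np.clip(np.hypot(*(p-c).T)-rad,0,None)
    e=least_squares(lambda c:f(c)+0*p[:,0],p.mean(0)).x
    (mx,my),rr=cv2.minEnclosingCircle(p.astype(np.float32))
    return len(p),p.mean(0).round(4),np.round([mx,my,rr],4),np.nanmedian(W[m][:,2]).round(4)
E
python3 - <<'E'
from h import *
for n in ("top","side"):
    W=np.load(n+".npz")["W"]; T=np.load("top.npz")["W"]
    g=lambda u,v:T[v,u,:2]
    for nm,px,rad,z0,z1,s in [("wide flange",(171,210),.041,.042,.055,.06),("wide knob",(171,210),.017,.078,.095,.04),("nar flange",(221,219),.033,.042,.055,.05),("nar knob",(221,219),.017,.078,.095,.04),
      ("wneck",(313,194),.035,.1,.112,.055),("nneck",(363,179),.027,.1,.112,.05),("start",(205,155),.021,.08,.1,.04),("stop",(235,149),.011,.078,.1,.025)]:
        print(n,nm,np.round(g(*px),3),disc(W,g(*px),rad,z0,z1,s))
E
```

```text
top wide flange [0.468 0.278] (478, array([0.4682, 0.2848]), array([0.4683, 0.2865, 0.0411]), np.float64(0.048))
top wide knob [0.468 0.278] (109, array([0.4681, 0.2859]), array([0.468 , 0.286 , 0.0173]), np.float64(0.0838))
top nar flange [0.444 0.135] (276, array([0.4432, 0.1378]), array([0.4433, 0.1388, 0.0328]), np.float64(0.0477))
top nar knob [0.444 0.135] (110, array([0.4432, 0.1382]), array([0.4433, 0.1386, 0.0168]), np.float64(0.0833))
top wneck [ 0.519 -0.129] (131, array([ 0.5176, -0.1252]), array([ 0.5177, -0.1253,  0.035 ]), np.float64(0.1042))
top nneck [ 0.564 -0.275] (96, array([ 0.5617, -0.2681]), array([ 0.5621, -0.2686,  0.0271]), np.float64(0.1046))
top start [0.627 0.184] (156, array([0.6277, 0.1834]), array([0.6275, 0.1839, 0.0205]), np.float64(0.0837))
top stop [0.645 0.098] (42, array([0.6478, 0.1064]), array([0.6477, 0.1068, 0.0104]), np.float64(0.0816))
side wide flange [0.468 0.278] (387, array([0.4595, 0.2915]), array([0.4674, 0.2879, 0.0427]), np.float64(0.0488))
side wide knob [0.468 0.278] (101, array([0.4648, 0.2876]), array([0.4661, 0.2865, 0.0171]), np.float64(0.0848))
side nar flange [0.444 0.135] (204, array([0.4345, 0.1454]), array([0.4406, 0.1396, 0.0349]), np.float64(0.0491))
side nar knob [0.444 0.135] (90, array([0.4402, 0.1403]), array([0.4422, 0.1397, 0.0188]), np.float64(0.0848))
side wneck [ 0.519 -0.129] (113, array([ 0.5153, -0.1232]), array([ 0.5166, -0.1245,  0.0373]), np.float64(0.1044))
side nneck [ 0.564 -0.275] (74, array([ 0.5595, -0.2688]), array([ 0.5584, -0.2711,  0.0311]), np.float64(0.1042))
side start [0.627 0.184] (105, array([0.6254, 0.1841]), array([0.6245, 0.1817, 0.0226]), np.float64(0.0842))
side stop [0.645 0.098] (31, array([0.6457, 0.1069]), array([0.6475, 0.1043, 0.0122]), np.float64(0.0827))
```

Emit:
{"op": "drive_tool", "data": {"plan": [{"dx": 40,"dy": 50,"dz": 0,"fingers": 0},{"dx": 75,"dy": 100,"dz": 0},{"dx": 110,"dy": 150,"dz": 0},{"dx": 140,"dy": 200,"dz": 0},{"dx": 170,"dy": 250,"dz": 0}], "newtons": 30}}

```text
schema error: expected keys rx, ry, rz, dx, dy, dz, fingers
```

```bash
python3 - <<'E'
from h import *
s=status.sense(); print(s["time_s"],s["position"],s["joints"].round(2)); print(Ro.from_euler('xyz',s["tool_rot"]).as_matrix().round(4)); print(eyes.camera_info("wrist"))
E
```

```text
0.7 [ 0.18900576 -0.51647789  0.25274808] [-1.44  0.38  1.3  -0.    1.46 -0.22]
[[-0.      0.3437 -0.9391]
 [ 0.     -0.9391 -0.3437]
 [-1.     -0.      0.    ]]
{'vertical_fov': 71.2270220151916, 'cx': 258.68786985391864, 'cy': 184.70314227017843, 'tool_from_camera': array([[ 8.80083074e-05, -2.72237445e-01,  9.62230100e-01,
        -1.30321836e-01],
       [ 9.99999788e-01,  6.45238953e-04,  9.10903904e-05,
         1.30757056e-05],
       [-6.45666557e-04,  9.62229888e-01,  2.72237444e-01,
        -6.93563467e-02],
       [ 0.00000000e+00,  0.00000000e+00,  0.00000000e+00,
         1.00000000e+00]])}
```

Emit:
{"op": "drive_tool", "data": {"plan": [{"dx": 40,"dy": 50,"dz": 0,"rx": 0,"ry": 0,"rz": 0,"fingers": 0},{"dx": 75,"dy": 100,"dz": 0,"rx": 0,"ry": 0,"rz": 0,"fingers": 0},{"dx": 110,"dy": 150,"dz": 0,"rx": 0,"ry": 0,"rz": 0,"fingers": 0},{"dx": 140,"dy": 200,"dz": 0,"rx": 0,"ry": 0,"rz": 0,"fingers": 0},{"dx": 170,"dy": 250,"dz": 0,"rx": 0,"ry": 0,"rz": 0,"fingers": 0}], "newtons": 30}}

```text
time_s: 1.32
position: [0.3597, -0.2648, 0.2529]
tool_rot: [1.999, 1.57, -0.792]
contact_force: [1.5, -0.1, 0.6]
grip_width: 0.0884
```

Emit:
{"op": "drive_tool", "data": {"plan": [{"dx": 25,"dy": 55,"dz": 0,"rx": 0,"ry": 0,"rz": 0,"fingers": 0},{"dx": 45,"dy": 110,"dz": 0,"rx": 0,"ry": 0,"rz": 0,"fingers": 0},{"dx": 60,"dy": 170,"dz": 0,"rx": 0,"ry": 0,"rz": 0,"fingers": 0},{"dx": 70,"dy": 230,"dz": 0,"rx": 0,"ry": 0,"rz": 0,"fingers": 0},{"dx": 80,"dy": 290,"dz": 0,"rx": 0,"ry": 0,"rz": 0,"fingers": 0}]}}

```text
time_s: 1.95
position: [0.4391, 0.0255, 0.253]
tool_rot: [2.563, 1.57, -0.228]
contact_force: [0.5, -0.5, 0.7]
grip_width: 0.0881
```

Emit:
{"op": "drive_tool", "data": {"plan": [{"dx": 2,"dy": 60,"dz": 0,"rx": 0,"ry": 0,"rz": 0,"fingers": 0},{"dx": 4,"dy": 115,"dz": 0,"rx": 0,"ry": 0,"rz": 0,"fingers": 0},{"dx": 4,"dy": 115,"dz": -50,"rx": 0,"ry": 0,"rz": 0,"fingers": 0},{"dx": 4,"dy": 115,"dz": -100,"rx": 0,"ry": 0,"rz": 0,"fingers": 0},{"dx": 4,"dy": 115,"dz": -100,"rx": 0,"ry": 0,"rz": 0,"fingers": 0}]}}

```text
time_s: 2.58
position: [0.4416, 0.1385, 0.1508]
tool_rot: [-0.3, 1.564, -3.091]
contact_force: [-0.5, -0.4, -0.0]
grip_width: 0.0879
```

```bash
python3 - <<'E'
from h import *
s=status.sense(); im,d,W=cloud("wrist"); save("w1",im); print(s["time_s"],s["position"],s["joints"].round(2))
print(disc(W,(.443,.139),.017,.075,.1,.04)); print(disc(W,(.443,.139),.033,.04,.056,.045))
E
```

```text
2.575 [0.4415974  0.13852324 0.15084465] [ 0.05  0.34  1.69 -0.    1.11  1.27]
(1368, array([0.443 , 0.1382]), array([0.4418, 0.1379, 0.0172]), np.float64(0.0822))
(2317, array([0.4493, 0.1405]), array([0.4415, 0.1377, 0.0332]), np.float64(0.0463))
```

View pics/w1.png

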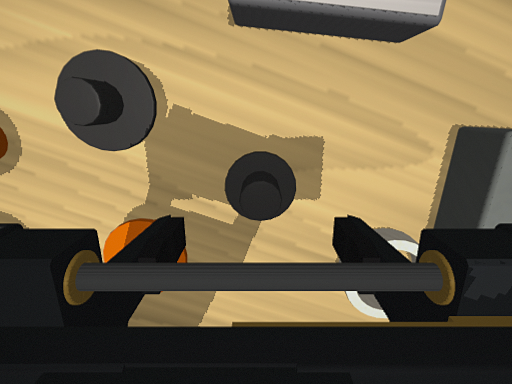

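The wrist view shows the narrow bung centred between the fingers at (260,190), with the wide bung at (105,100). Both are clear, so I'll descend and grip.

Emit:
{"op": "drive_tool", "data": {"plan": [{"dx": 0,"dy": 0,"dz": -40,"rx": 0,"ry": 0,"rz": 0,"fingers": 0},{"dx": 0,"dy": 0,"dz": -75,"rx": 0,"ry": 0,"rz": 0,"fingers": 0},{"dx": 0,"dy": 0,"dz": -82,"rx": 0,"ry": 0,"rz": 0,"fingers": 0},{"dx": 0,"dy": 0,"dz": -82,"rx": 0,"ry": 0,"rz": 0,"fingers": 0.4},{"dx": 0,"dy": 0,"dz": -82,"rx": 0,"ry": 0,"rz": 0,"fingers": 1}]}}

```text
time_s: 3.25
position: [0.444, 0.1385, 0.0724]
tool_rot: [2.834, 1.568, 0.043]
contact_force: [-1.4, 0.4, 0.6]
grip_width: 0.0703
```

Emit:
{"op": "drive_tool", "data": {"plan": [{"dx": 0,"dy": 0,"dz": 0,"rx": 0,"ry": 0,"rz": 0,"fingers": 1},{"dx": 0,"dy": 0,"dz": 0,"rx": 0,"ry": 0,"rz": 0,"fingers": 1},{"dx": 0,"dy": 0,"dz": 0,"rx": 0,"ry": 0,"rz": 0,"fingers": 1},{"dx": 0,"dy": 0,"dz": 0,"rx": 0,"ry": 0,"rz": 0,"fingers": 1}]}}

```text
time_s: 3.75
position: [0.4431, 0.1385, 0.0708]
tool_rot: [2.53, 1.571, -0.26]
contact_force: [0.6, -0.3, 0.5]
grip_width: 0.0332
```

Emit:
{"op": "drive_tool", "data": {"plan": [{"dx": 0,"dy": 0,"dz": 50,"rx": 0,"ry": 0,"rz": 0,"fingers": 1},{"dx": 0,"dy": 0,"dz": 105,"rx": 0,"ry": 0,"rz": 0,"fingers": 1},{"dx": 5,"dy": -30,"dz": 140,"rx": 0,"ry": 0,"rz": 0,"fingers": 1},{"dx": 20,"dy": -80,"dz": 140,"rx": 0,"ry": 0,"rz": 0,"fingers": 1},{"dx": 35,"dy": -135,"dz": 140,"rx": 0,"ry": 0,"rz": 0,"fingers": 1}]}}

```text
time_s: 4.38
position: [0.4781, 0.0024, 0.2111]
tool_rot: [2.72, 1.57, -0.069]
contact_force: [0.7, 0.2, -1.9]
grip_width: 0.0332
```

Emit:
{"op": "drive_tool", "data": {"plan": [{"dx": 20,"dy": -55,"dz": 0,"rx": 0,"ry": 0,"rz": 0,"fingers": 1},{"dx": 35,"dy": -110,"dz": 0,"rx": 0,"ry": 0,"rz": 0,"fingers": 1},{"dx": 50,"dy": -165,"dz": 0,"rx": 0,"ry": 0,"rz": 0,"fingers": 1},{"dx": 67,"dy": -220,"dz": 0,"rx": 0,"ry": 0,"rz": 0,"fingers": 1},{"dx": 84,"dy": -272,"dz": 0,"rx": 0,"ry": 0,"rz": 0,"fingers": 1}]}}

```text
time_s: 5.0
position: [0.5621, -0.2704, 0.2103]
tool_rot: [-1.116, 1.57, 2.376]
contact_force: [0.7, -0.2, -1.8]
grip_width: 0.0332
```

Emit:
{"op": "drive_tool", "data": {"plan": [{"dx": 0,"dy": 0,"dz": -15,"rx": 0,"ry": 0,"rz": 0,"fingers": 1},{"dx": 0,"dy": 0,"dz": -15,"rx": 0,"ry": 0,"rz": 0,"fingers": 1}]}}

```text
time_s: 5.25
position: [0.5612, -0.2676, 0.194]
tool_rot: [-1.039, 1.567, 2.453]
contact_force: [-0.2, 0.0, -0.9]
grip_width: 0.0333
```

```bash
python3 - <<'E'
from h import *
s=status.sense(); im,d,W=cloud("wrist"); save("w2",im); print(s["time_s"],s["position"])
print("rim",disc(W,(.562,-.2686),.027,.1,.11,.045)); z=s["position"][2]-.071+.048
print("flange",disc(W,(.562,-.2686),.033,z-.006,z+.004,.05),z)
im,d,W=cloud("side"); save("s2",im)
print("rim",disc(W,(.562,-.2686),.027,.1,.11,.045))
print("flange",disc(W,(.562,-.2686),.033,z-.006,z+.004,.05))
a=cv2.vconcat([cv2.imread("pics/w2.png"),cv2.resize(cv2.imread("pics/s2.png")[60:260,230:430],(512,512))]);cv2.imwrite("pics/c2.png",cv2.resize(a,None,fx=.66,fy=.66))
E
```

```text
5.25 [ 0.56121433 -0.2676414   0.19399695]
rim (346, array([ 0.5802, -0.2641]), array([ 0.571 , -0.2663,  0.0237]), np.float64(0.1031))
flange (2912, array([ 0.5777, -0.2615]), array([ 0.5664, -0.2658,  0.032 ]), np.float64(0.1695)) 0.17099694818485137h.py:24: RuntimeWarning: Mean of empty slice.
  e=least_squares(lambda c:f(c)+0*p[:,0],p.mean(0)).x
  ret = um.true_divide(
Traceback (most recent call last):
  File "h.py", line 24, in disc
    e=least_squares(lambda c:f(c)+0*p[:,0],p.mean(0)).x
      ~~~~~~~~~~~~~^^^^^^^^^^^^^^^^^^^^^^^^^^^^^^^^^^
ValueError: Initial guess is outside of provided bounds
```

```bash
cat >> h.py <<'E'
def arc(W,c0,rad,z0,z1,search,dirn=(.94,.34)):
    "fixed-radius circle fit to hull points on the visible side"
    m=(np.hypot(W[...,0]-c0[0],W[...,1]-c0[1])<search)&(W[...,2]>z0)&(W[...,2]<z1)
    p=W[m][:,:2]
    if len(p)<20: return len(p)
    h=cv2.convexHull(p.astype(np.float32))[:,0].astype(float)
    h=h[((h-np.array(c0))@np.array(dirn))>.3*rad]
    o=least_squares(lambda c:np.hypot(*(h-c).T)-rad,np.array(c0),loss="soft_l1",f_scale=.001)
    return len(h),o.x.round(4),"res",np.abs(o.fun).mean().round(4),np.median(W[m][:,2]).round(4)
E
python3 - <<'E'
from h import *
s=status.sense(); im,d,W=cloud("wrist"); save("w2",im); print(s["time_s"],s["position"])
c=(.562,-.2686); z=s["position"][2]-.071+.048
print("rim",arc(W,c,.027,.1,.11,.04)); print("flange",arc(W,c,.033,z-.006,z+.004,.05),z)
print("wneck",arc(W,(.5177,-.1253),.035,.1,.11,.05))
im,d,W=cloud("side"); save("s2",im)
a=cv2.vconcat([cv2.imread("pics/w2.png"),cv2.resize(cv2.imread("pics/s2.png")[60:260,230:430],(512,512))]);cv2.imwrite("pics/c2.png",cv2.resize(a,None,fx=.66,fy=.66))
E
```

```text
5.35 [ 0.5618493  -0.26727305  0.19587656]
rim (24, array([ 0.5599, -0.2699]), 'res', np.float64(0.0001), np.float64(0.1031))
flange (24, array([ 0.5602, -0.2679]), 'res', np.float64(0.0001), np.float64(0.1714)) 0.17287656035953994
wneck (18, array([ 0.5156, -0.1272]), 'res', np.float64(0.0001), np.float64(0.1029))
```

View pics/c2.png

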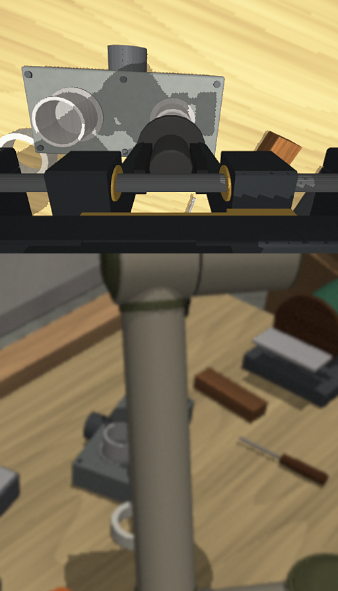

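Wrist view: the held narrow bung sits over the narrow neck (about 1–2 mm off in y). The side view is blocked by the arm. I'll shift by −1.5 mm in y and insert.

Emit:
{"op": "drive_tool", "data": {"plan": [{"dx": 0,"dy": -1.5,"dz": -15,"rx": 0,"ry": 0,"rz": 0,"fingers": 1},{"dx": 0,"dy": -1.5,"dz": -30,"rx": 0,"ry": 0,"rz": 0,"fingers": 1},{"dx": 0,"dy": -1.5,"dz": -40,"rx": 0,"ry": 0,"rz": 0,"fingers": 1},{"dx": 0,"dy": -1.5,"dz": -47,"rx": 0,"ry": 0,"rz": 0,"fingers": 1},{"dx": 0,"dy": -1.5,"dz": -52,"rx": 0,"ry": 0,"rz": 0,"fingers": 1}]}}

```text
time_s: 6.08
position: [0.562, -0.27, 0.1433]
tool_rot: [-0.973, 1.571, 2.519]
contact_force: [0.1, -0.1, -0.7]
grip_width: 0.0333
```

Emit:
{"op": "drive_tool", "data": {"plan": [{"dx": 0,"dy": 0,"dz": -3,"rx": 0,"ry": 0,"rz": 0,"fingers": 1},{"dx": 0,"dy": 0,"dz": -6,"rx": 0,"ry": 0,"rz": 0,"fingers": 1},{"dx": 0,"dy": 0,"dz": -8,"rx": 0,"ry": 0,"rz": 0,"fingers": 1},{"dx": 0,"dy": 0,"dz": -8,"rx": 0,"ry": 0,"rz": 0,"fingers": 1}]}}

```text
time_s: 6.58
position: [0.562, -0.27, 0.1359]
tool_rot: [2.177, 1.57, -0.614]
contact_force: [0.3, -0.8, -1.0]
grip_width: 0.0332
```

Emit:
{"op": "drive_tool", "data": {"plan": [{"dx": 0,"dy": 0,"dz": -1.5,"rx": 0,"ry": 0,"rz": 0,"fingers": 1},{"dx": 0,"dy": 0,"dz": -1.5,"rx": 0,"ry": 0,"rz": 0,"fingers": 1}]}}

```text
time_s: 6.82
position: [0.5621, -0.2701, 0.1358]
tool_rot: [2.123, 1.569, -0.668]
contact_force: [-3.0, 1.1, 9.3]
grip_width: 0.0331
```

Emit:
{"op": "drive_tool", "data": {"plan": [{"dx": 0,"dy": 0,"dz": 0,"rx": 0,"ry": 0,"rz": 0,"fingers": 0},{"dx": 0,"dy": 0,"dz": 0,"rx": 0,"ry": 0,"rz": 0,"fingers": 0},{"dx": 0,"dy": 0,"dz": 0,"rx": 0,"ry": 0,"rz": 0,"fingers": 0},{"dx": 0,"dy": 0,"dz": 40,"rx": 0,"ry": 0,"rz": 0,"fingers": 0},{"dx": 0,"dy": 0,"dz": 95,"rx": 0,"ry": 0,"rz": 0,"fingers": 0}]}}

```text
time_s: 7.45
position: [0.5616, -0.2697, 0.2291]
tool_rot: [-0.999, 1.567, 2.493]
contact_force: [1.0, 0.2, 1.3]
grip_width: 0.0812
```

Emit:
{"op": "drive_tool", "data": {"plan": [{"dx": 0,"dy": 0,"dz": 15,"rx": 0,"ry": 0,"rz": 0,"fingers": 0},{"dx": 0,"dy": 0,"dz": 15,"rx": 0,"ry": 0,"rz": 0,"fingers": 0}]}}

```text
time_s: 7.7
position: [0.562, -0.27, 0.2444]
tool_rot: [2.15, 1.57, -0.64]
contact_force: [-0.1, 0.6, -0.7]
grip_width: 0.0879
```

```bash
python3 - <<'E'
from h import *
s=status.sense(); im,d,W=cloud("wrist"); print(s["time_s"],s["position"])
c=(.562,-.2686)
print("flange",disc(W,c,.033,.106,.12,.05)); print("knob",disc(W,c,.017,.14,.155,.04))
print("wneck",arc(W,(.5177,-.1253),.035,.1,.11,.05))
m=(np.hypot(W[...,0]-.561,W[...,1]+.269)<.03)&(W[...,2]>.106)&(W[...,2]<.12); p=W[m]
A=np.c_[p[:,:2]-p[:,:2].mean(0),np.ones(len(p))];print("flange plane",np.linalg.lstsq(A,p[:,2],rcond=None)[0].round(4))
E
```

```text
7.7 [ 0.56204383 -0.26999259  0.24438046]
flange (1914, array([ 0.5668, -0.2682]), array([ 0.5605, -0.2705,  0.0329]), np.float64(0.1113))
knob (1071, array([ 0.5618, -0.2701]), array([ 0.5609, -0.2705,  0.0169]), np.float64(0.1472))
wneck (17, array([ 0.5155, -0.1272]), 'res', np.float64(0.0001), np.float64(0.103))
flange plane [ 0.0009 -0.0007  0.1115]
```

The narrow bung is home: the flange is level and reads 0.111, with the wrist depth about 1.7 mm low. Now for the wide bung.

Emit:
{"op": "drive_tool", "data": {"plan": [{"dx": -10,"dy": 60,"dz": 0,"rx": 0,"ry": 0,"rz": 0,"fingers": 0},{"dx": -20,"dy": 120,"dz": 0,"rx": 0,"ry": 0,"rz": 0,"fingers": 0},{"dx": -30,"dy": 180,"dz": 0,"rx": 0,"ry": 0,"rz": 0,"fingers": 0},{"dx": -40,"dy": 240,"dz": 0,"rx": 0,"ry": 0,"rz": 0,"fingers": 0},{"dx": -50,"dy": 300,"dz": 0,"rx": 0,"ry": 0,"rz": 0,"fingers": 0}]}}

```text
time_s: 8.38
position: [0.5108, 0.0319, 0.2423]
tool_rot: [-0.541, 1.567, 2.952]
contact_force: [1.2, -0.6, 0.2]
grip_width: 0.0882
```

Emit:
{"op": "drive_tool", "data": {"plan": [{"dx": -10,"dy": 60,"dz": 0,"rx": 0,"ry": 0,"rz": 0,"fingers": 0},{"dx": -20,"dy": 120,"dz": 0,"rx": 0,"ry": 0,"rz": 0,"fingers": 0},{"dx": -30,"dy": 180,"dz": 0,"rx": 0,"ry": 0,"rz": 0,"fingers": 0},{"dx": -40,"dy": 230,"dz": 0,"rx": 0,"ry": 0,"rz": 0,"fingers": 0},{"dx": -44,"dy": 256,"dz": -40,"rx": 0,"ry": 0,"rz": 0,"fingers": 0}]}}

```text
time_s: 9.0
position: [0.4676, 0.2885, 0.2038]
tool_rot: [-3.077, 1.568, 0.418]
contact_force: [0.7, -0.3, 0.0]
grip_width: 0.0879
```

Emit:
{"op": "drive_tool", "data": {"plan": [{"dx": 0,"dy": 0,"dz": -40,"rx": 0,"ry": 0,"rz": 0,"fingers": 0},{"dx": 0,"dy": 0,"dz": -55,"rx": 0,"ry": 0,"rz": 0,"fingers": 0},{"dx": 0,"dy": 0,"dz": -55,"rx": 0,"ry": 0,"rz": 0,"fingers": 0}]}}

```text
time_s: 9.38
position: [0.4678, 0.2856, 0.1483]
tool_rot: [-0.023, 1.568, -2.815]
contact_force: [1.0, -0.4, 0.6]
grip_width: 0.0883
```

```bash
python3 - <<'E'
from h import *
s=status.sense(); im,d,W=cloud("wrist"); print(s["time_s"],s["position"],s["joints"].round(2))
print(disc(W,(.468,.286),.017,.075,.1,.04)); print(disc(W,(.468,.286),.041,.04,.056,.06))
E
```

```text
9.375 [0.46780238 0.28559859 0.14831865] [0.33 0.48 1.46 0.   1.2  1.55]
(1395, array([0.4681, 0.286 ]), array([0.467 , 0.2855, 0.017 ]), np.float64(0.0822))
(4466, array([0.472 , 0.2873]), array([0.4667, 0.2853, 0.041 ]), np.float64(0.0464))
```

Emit:
{"op": "drive_tool", "data": {"plan": [{"dx": 0,"dy": 0,"dz": -40,"rx": 0,"ry": 0,"rz": 0,"fingers": 0},{"dx": 0,"dy": 0,"dz": -72,"rx": 0,"ry": 0,"rz": 0,"fingers": 0},{"dx": 0,"dy": 0,"dz": -79,"rx": 0,"ry": 0,"rz": 0,"fingers": 0},{"dx": 0,"dy": 0,"dz": -79,"rx": 0,"ry": 0,"rz": 0,"fingers": 0.4},{"dx": 0,"dy": 0,"dz": -79,"rx": 0,"ry": 0,"rz": 0,"fingers": 1}]}}

```text
time_s: 10.05
position: [0.4688, 0.2862, 0.0718]
tool_rot: [3.123, 1.568, 0.332]
contact_force: [-0.3, 0.9, 0.5]
grip_width: 0.0706
```

Emit:
{"op": "drive_tool", "data": {"plan": [{"dx": 0,"dy": 0,"dz": 0,"rx": 0,"ry": 0,"rz": 0,"fingers": 1},{"dx": 0,"dy": 0,"dz": 0,"rx": 0,"ry": 0,"rz": 0,"fingers": 1},{"dx": 0,"dy": 0,"dz": 0,"rx": 0,"ry": 0,"rz": 0,"fingers": 1},{"dx": 0,"dy": 0,"dz": 0,"rx": 0,"ry": 0,"rz": 0,"fingers": 1}]}}

```text
time_s: 10.55
position: [0.468, 0.286, 0.0703]
tool_rot: [2.118, 1.571, -0.673]
contact_force: [-0.6, 0.1, 0.7]
grip_width: 0.0332
```

Emit:
{"op": "drive_tool", "data": {"plan": [{"dx": 0,"dy": 0,"dz": 50,"rx": 0,"ry": 0,"rz": 0,"fingers": 1},{"dx": 0,"dy": 0,"dz": 105,"rx": 0,"ry": 0,"rz": 0,"fingers": 1},{"dx": 5,"dy": -30,"dz": 140,"rx": 0,"ry": 0,"rz": 0,"fingers": 1},{"dx": 15,"dy": -85,"dz": 140,"rx": 0,"ry": 0,"rz": 0,"fingers": 1},{"dx": 25,"dy": -140,"dz": 140,"rx": 0,"ry": 0,"rz": 0,"fingers": 1}]}}

```text
time_s: 11.18
position: [0.4929, 0.1447, 0.2105]
tool_rot: [2.84, 1.57, 0.051]
contact_force: [1.0, 0.3, -1.7]
grip_width: 0.0331
```

Emit:
{"op": "drive_tool", "data": {"plan": [{"dx": 8,"dy": -60,"dz": 0,"rx": 0,"ry": 0,"rz": 0,"fingers": 1},{"dx": 16,"dy": -120,"dz": 0,"rx": 0,"ry": 0,"rz": 0,"fingers": 1},{"dx": 20,"dy": -180,"dz": 0,"rx": 0,"ry": 0,"rz": 0,"fingers": 1},{"dx": 23,"dy": -235,"dz": 0,"rx": 0,"ry": 0,"rz": 0,"fingers": 1},{"dx": 24,"dy": -272,"dz": 0,"rx": 0,"ry": 0,"rz": 0,"fingers": 1}]}}

```text
time_s: 11.8
position: [0.5167, -0.1283, 0.21]
tool_rot: [-0.696, 1.57, 2.795]
contact_force: [-0.4, -0.3, -1.8]
grip_width: 0.0332
```

Emit:
{"op": "drive_tool", "data": {"plan": [{"dx": 0,"dy": 0,"dz": -15,"rx": 0,"ry": 0,"rz": 0,"fingers": 1},{"dx": 0,"dy": 0,"dz": -15,"rx": 0,"ry": 0,"rz": 0,"fingers": 1},{"dx": 0,"dy": 0,"dz": -15,"rx": 0,"ry": 0,"rz": 0,"fingers": 1}]}}

```text
time_s: 12.18
position: [0.5171, -0.1256, 0.1956]
tool_rot: [2.426, 1.571, -0.364]
contact_force: [0.0, 0.7, -0.8]
grip_width: 0.0329
```

```bash
python3 - <<'E'
from h import *
s=status.sense(); im,d,W=cloud("wrist"); save("w3",im); print(s["time_s"],s["position"])
c=(.5165,-.1265); z=s["position"][2]-.0705+.048
print("rim",arc(W,c,.035,.1,.11,.05)); print("flange",arc(W,c,.041,z-.006,z+.004,.06),z)
E
```

```text
12.175 [ 0.51710652 -0.12560753  0.19562486]
rim (19, array([ 0.5154, -0.1266]), 'res', np.float64(0.0001), np.float64(0.1031))
flange (29, array([ 0.5155, -0.1261]), 'res', np.float64(0.0001), np.float64(0.1717)) 0.17312486311607284
```

View pics/w3.png

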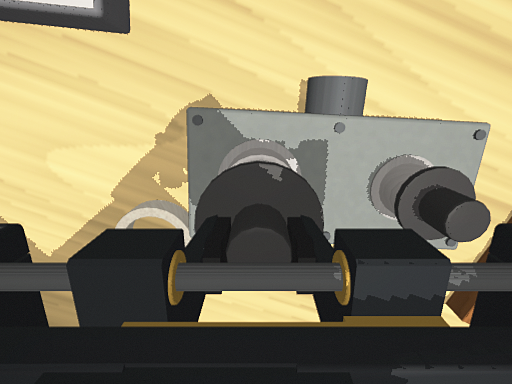

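The held wide bung is over the wide neck to within 1 mm, and the narrow bung is seated at (425,200). Inserting.

Emit:
{"op": "drive_tool", "data": {"plan": [{"dx": 0,"dy": -0.8,"dz": -15,"rx": 0,"ry": 0,"rz": 0,"fingers": 1},{"dx": 0,"dy": -0.8,"dz": -30,"rx": 0,"ry": 0,"rz": 0,"fingers": 1},{"dx": 0,"dy": -0.8,"dz": -42,"rx": 0,"ry": 0,"rz": 0,"fingers": 1},{"dx": 0,"dy": -0.8,"dz": -50,"rx": 0,"ry": 0,"rz": 0,"fingers": 1},{"dx": 0,"dy": -0.8,"dz": -55,"rx": 0,"ry": 0,"rz": 0,"fingers": 1}]}}

```text
time_s: 12.85
position: [0.5171, -0.1267, 0.1401]
tool_rot: [2.326, 1.571, -0.465]
contact_force: [-0.0, 0.1, -0.3]
grip_width: 0.0331
```

Emit:
{"op": "drive_tool", "data": {"plan": [{"dx": 0,"dy": 0,"dz": -2,"rx": 0,"ry": 0,"rz": 0,"fingers": 1},{"dx": 0,"dy": 0,"dz": -4,"rx": 0,"ry": 0,"rz": 0,"fingers": 1},{"dx": 0,"dy": 0,"dz": -5.5,"rx": 0,"ry": 0,"rz": 0,"fingers": 1},{"dx": 0,"dy": 0,"dz": -6,"rx": 0,"ry": 0,"rz": 0,"fingers": 1}]}}

```text
time_s: 13.35
position: [0.5171, -0.1269, 0.1352]
tool_rot: [2.256, 1.57, -0.535]
contact_force: [-2.8, 0.6, 10.1]
grip_width: 0.0332
```

Seated, with 10 N of contact at the expected height. Release, retreat and check.

Emit:
{"op": "drive_tool", "data": {"plan": [{"dx": 0,"dy": 0,"dz": 0,"rx": 0,"ry": 0,"rz": 0,"fingers": 0},{"dx": 0,"dy": 0,"dz": 0,"rx": 0,"ry": 0,"rz": 0,"fingers": 0},{"dx": 0,"dy": 0,"dz": 0,"rx": 0,"ry": 0,"rz": 0,"fingers": 0},{"dx": 0,"dy": 0,"dz": 40,"rx": 0,"ry": 0,"rz": 0,"fingers": 0},{"dx": 0,"dy": 0,"dz": 95,"rx": 0,"ry": 0,"rz": 0,"fingers": 0}]}}

```text
time_s: 13.98
position: [0.5165, -0.1266, 0.2294]
tool_rot: [-0.813, 1.568, 2.679]
contact_force: [1.5, -0.5, 0.1]
grip_width: 0.0813
```

Emit:
{"op": "drive_tool", "data": {"plan": [{"dx": 0,"dy": 0,"dz": 15,"rx": 0,"ry": 0,"rz": 0,"fingers": 0},{"dx": 0,"dy": 0,"dz": 15,"rx": 0,"ry": 0,"rz": 0,"fingers": 0},{"dx": 0,"dy": 0,"dz": 15,"rx": 0,"ry": 0,"rz": 0,"fingers": 0}]}}

```text
time_s: 14.35
position: [0.5166, -0.1266, 0.2431]
tool_rot: [-0.833, 1.569, 2.659]
contact_force: [-0.0, 0.5, -0.5]
grip_width: 0.0883
```

```bash
python3 - <<'E'
from h import *
s=status.sense(); im,d,W=cloud("wrist"); print(s["time_s"],s["position"])
for c,rad in (((.516,-.127),.041),((.561,-.27),.033)):
    print("flange",disc(W,c,rad,.106,.12,.055)); print("knob",disc(W,c,.017,.14,.155,.04))
    m=(np.hypot(W[...,0]-c[0],W[...,1]-c[1])<rad)&(W[...,2]>.106)&(W[...,2]<.12); p=W[m]
    A=np.c_[p[:,:2]-p[:,:2].mean(0),np.ones(len(p))];print("plane",np.linalg.lstsq(A,p[:,2],rcond=None)[0].round(4))
E
```

```text
14.35 [ 0.51664456 -0.12660727  0.24307216]
flange (3661, array([ 0.52  , -0.1257]), array([ 0.5155, -0.1273,  0.0411]), np.float64(0.1114))
knob (1083, array([ 0.5169, -0.1268]), array([ 0.5161, -0.1271,  0.0169]), np.float64(0.1472))
plane [-1.900e-03  1.000e-04  1.114e-01]
flange (1959, array([ 0.5629, -0.2602]), array([ 0.5605, -0.2699,  0.033 ]), np.float64(0.1113))
knob (1165, array([ 0.5612, -0.2678]), array([ 0.5606, -0.2696,  0.0174]), np.float64(0.1471))
plane [-0.0023 -0.0121  0.1115]
```

Both bungs are home and level. Next, the button with closed fingers.

Emit:
{"op": "drive_tool", "data": {"plan": [{"dx": 20,"dy": 55,"dz": 0,"rx": 0,"ry": 0,"rz": 0,"fingers": 1},{"dx": 40,"dy": 110,"dz": 0,"rx": 0,"ry": 0,"rz": 0,"fingers": 1},{"dx": 60,"dy": 168,"dz": 0,"rx": 0,"ry": 0,"rz": 0,"fingers": 1},{"dx": 80,"dy": 225,"dz": 0,"rx": 0,"ry": 0,"rz": 0,"fingers": 1},{"dx": 100,"dy": 280,"dz": 0,"rx": 0,"ry": 0,"rz": 0,"fingers": 1}]}}

```text
time_s: 15.02
position: [0.6172, 0.1552, 0.243]
tool_rot: [-0.259, 1.569, -3.049]
contact_force: [0.3, -1.1, 0.6]
grip_width: 0.0401
```

Emit:
{"op": "drive_tool", "data": {"plan": [{"dx": 10,"dy": 30,"dz": -40,"rx": 0,"ry": 0,"rz": 0,"fingers": 1},{"dx": 10,"dy": 30,"dz": -90,"rx": 0,"ry": 0,"rz": 0,"fingers": 1},{"dx": 10,"dy": 30,"dz": -90,"rx": 0,"ry": 0,"rz": 0,"fingers": 1},{"dx": 10,"dy": 30,"dz": -90,"rx": 0,"ry": 0,"rz": 0,"fingers": 1}]}}

```text
time_s: 15.52
position: [0.6277, 0.1829, 0.1558]
tool_rot: [2.903, 1.569, 0.112]
contact_force: [0.3, -0.4, 0.9]
grip_width: 0.0012
```

```bash
python3 - <<'E'
from h import *
s=status.sense(); im,d,W=cloud("wrist"); save("w4",im); print(s["time_s"],s["position"],s["grip_width"])
print("start",arc(W,(.627,.1835),.021,.076,.09,.035),disc(W,(.627,.1835),.021,.076,.09,.035)); print("stop",disc(W,(.6475,.1065),.011,.076,.09,.025))
E
```

```text
15.525 [0.62769232 0.18293514 0.15582681] 0.0011586441874081724
start (17, array([0.626 , 0.1825]), 'res', np.float64(0.0002), np.float64(0.0823)) (1803, array([0.6292, 0.1837]), array([0.6265, 0.1824, 0.0211]), np.float64(0.0823))
stop (525, array([0.6473, 0.1066]), array([0.6469, 0.1057, 0.011 ]), np.float64(0.0801))
```

View pics/w4.png

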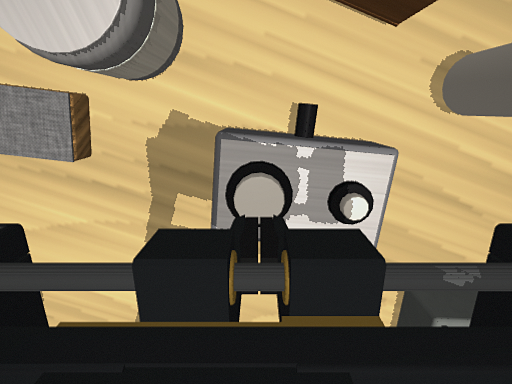

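The large button at (258,195) is right under the fingertips, and the stop button at (350,203) is well clear. Pressing.

Emit:
{"op": "drive_tool", "data": {"plan": [{"dx": 0,"dy": 0,"dz": -35,"rx": 0,"ry": 0,"rz": 0,"fingers": 1},{"dx": 0,"dy": 0,"dz": -53,"rx": 0,"ry": 0,"rz": 0,"fingers": 1},{"dx": 0,"dy": 0,"dz": -59,"rx": 0,"ry": 0,"rz": 0,"fingers": 1},{"dx": 0,"dy": 0,"dz": -64,"rx": 0,"ry": 0,"rz": 0,"fingers": 1},{"dx": 0,"dy": 0,"dz": -66,"rx": 0,"ry": 0,"rz": 0,"fingers": 1}]}}

```text
time_s: 16.2
position: [0.6276, 0.183, 0.0903]
tool_rot: [2.716, 1.568, -0.074]
contact_force: [-6.9, -3.5, 18.4]
grip_width: 0.0009
```

Emit:
{"op": "drive_tool", "data": {"plan": [{"dx": 0,"dy": 0,"dz": -0.5,"rx": 0,"ry": 0,"rz": 0,"fingers": 1},{"dx": 0,"dy": 0,"dz": -0.5,"rx": 0,"ry": 0,"rz": 0,"fingers": 1}]}}

```text
time_s: 16.45
position: [0.6276, 0.183, 0.0904]
tool_rot: [2.693, 1.568, -0.098]
contact_force: [-4.6, -2.7, 12.3]
grip_width: 0.0002
```

The button has bottomed out: 12–18 N against a 6 N spring, and the position has stopped moving. Release, and move clear of the top camera's view of the manifold.

Emit:
{"op": "drive_tool", "data": {"plan": [{"dx": 0,"dy": 0,"dz": 30,"rx": 0,"ry": 0,"rz": 0,"fingers": 1},{"dx": 0,"dy": 0,"dz": 85,"rx": 0,"ry": 0,"rz": 0,"fingers": 1},{"dx": 0,"dy": 0,"dz": 140,"rx": 0,"ry": 0,"rz": 0,"fingers": 1},{"dx": -25,"dy": 10,"dz": 160,"rx": 0,"ry": 0,"rz": 0,"fingers": 1},{"dx": -70,"dy": 20,"dz": 160,"rx": 0,"ry": 0,"rz": 0,"fingers": 1}]}}

```text
time_s: 17.08
position: [0.5576, 0.2034, 0.25]
tool_rot: [2.991, 1.565, 0.2]
contact_force: [-0.4, 0.1, -0.6]
grip_width: 0.0002
```

Emit:
{"op": "drive_tool", "data": {"plan": [{"dx": -40,"dy": 10,"dz": 0,"rx": 0,"ry": 0,"rz": 0,"fingers": 1},{"dx": -80,"dy": 20,"dz": 0,"rx": 0,"ry": 0,"rz": 0,"fingers": 1},{"dx": -80,"dy": 20,"dz": 0,"rx": 0,"ry": 0,"rz": 0,"fingers": 1},{"dx": -80,"dy": 20,"dz": 0,"rx": 0,"ry": 0,"rz": 0,"fingers": 1}]}}

```text
time_s: 17.58
position: [0.4779, 0.2232, 0.2484]
tool_rot: [2.997, 1.569, 0.206]
contact_force: [-0.5, 0.6, -0.2]
grip_width: 0.0006
```

```bash
python3 - <<'E'
from h import *
s=status.sense(); print(s["time_s"],s["position"],s["contact_force"].round(1))
for n in ("top","side","wrist"):
    im,d,W=cloud(n); save("e_"+n,im)
    for nm,c,z0,z1,q in [("wide flange",(.517,-.126),.106,.12,.055),("wknob",(.517,-.126),.14,.16,.03),("nar flange",(.562,-.27),.106,.12,.045),("nknob",(.562,-.27),.14,.16,.03),("start",(.627,.1835),.07,.095,.03)]:
        try: print(n,nm,disc(W,c,0.03,z0,z1,q))
        except Exception: print(n,nm,"hidden")
cv2.imwrite("pics/e.png",cv2.hconcat([cv2.imread("pics/e_top.png"),cv2.imread("pics/e_side.png")])[:, :][::1])
a=cv2.imread("pics/e.png");cv2.imwrite("pics/e.png",cv2.resize(a,(800,300)))
E
```

```text
17.575 [0.4779026  0.22317792 0.2483918 ] [-0.5  0.6 -0.2]
top wide flange (545, array([ 0.5172, -0.1249]), array([ 0.5173, -0.1262,  0.0408]), np.float64(0.1126))
top wknob (124, array([ 0.5174, -0.1255]), array([ 0.5178, -0.126 ,  0.0171]), np.float64(0.1484))
top nar flange (290, array([ 0.5609, -0.265 ]), array([ 0.5626, -0.2689,  0.0331]), np.float64(0.1122))
top nknob (124, array([ 0.5621, -0.2677]), array([ 0.5626, -0.2687,  0.0167]), np.float64(0.1482))
top start (282, array([0.6267, 0.1827]), array([0.6276, 0.1839, 0.0291]), np.float64(0.0812))
side wide flange (109, array([ 0.5204, -0.1001]), array([ 0.5199, -0.1142,  0.0396]), np.float64(0.1133))
side wknob hidden
side nar flange hidden
side nknob hidden
side start (175, array([0.6204, 0.19  ]), array([0.626 , 0.1842, 0.0286]), np.float64(0.0799))
wrist wide flange hidden
wrist wknob hidden
wrist nar flange hidden
wrist nknob hidden
wrist start (2053, array([0.6244, 0.1842]), array([0.6257, 0.1832, 0.0285]), np.float64(0.0816))h.py:24: RuntimeWarning: Mean of empty slice.
  e=least_squares(lambda c:f(c)+0*p[:,0],p.mean(0)).x
  ret = um.true_divide(
```

View pics/e.png

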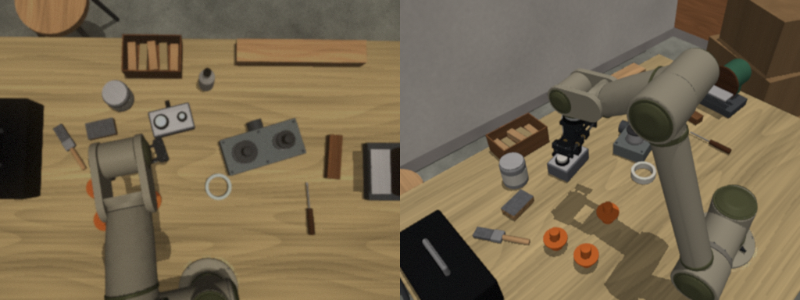

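Top view: both bungs are in their necks at (243,150) and (285,139), and the bystanders are where they were. The button surface reads at its raised height. Handing in.

```bash
python3 -c "
from rig import r; print(r.close_job())"
```

```text
the job is handed in; nothing more can be done
None
```

I set both bungs home in their necks, let them go, pressed the large button to its stop and released it, then handed the job in at about 18 s. The hand-in gives no verdict.

- **Bungs:** In the final top-camera check, each flange was centred within about 1 mm of its neck's mouth point. The flange tops were at 112–113 mm, where 113 mm is fully home. Close-up fits right after release showed both flanges level, within about 0.7°.
- **Button:** It bottomed out at about 7.6 mm of travel with 12–18 N on the fingers, past the 6 mm click. Afterwards its top read about 82 mm, its raised height; pressed it would read about 76 mm. That is a depth reading, as the joint value is not available.
- **Bystanders and stop button:** I never touched the stop button, and the bystanders looked unmoved, though I did not measure them.
- **Checks that failed or disagreed:** The final side and wrist views could not confirm the bungs because the arm blocked one and the other pointed away. The wrist camera read about 1.5–2 mm lower than the top camera. A second wrist fit of the narrow bung's flange gave a 0.7° tilt where the first gave almost none, probably because of the oblique view.

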